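# Send warm air to the lacquered tama

### The arm

A 6-joint arm with a two-finger parallel gripper is mounted at the origin on the work surface. World frame = base frame: x ahead of the robot, y to its left, z up, the work surface at z = 0. Lengths are in m, angles in rad, forces in N, time in s.
With the tool pointing down it reaches from about 0.3 to 0.875 m from the base axis. Payload 6.4 kg.
Tool frame: the origin (TCP) lies on the centre line of the jaws, within the pads' length; the fingertips stand 25 mm ahead of it and the grasp point (between the pads) lies 6 mm ahead of it; z points along the fingers, y is the line along which they close (so a half turn about z gives the same grasp; the last joint's range is limited). The gripper opens to 85 mm and grips with 20 to 120 N. Pads are 22 mm wide; open, the fingers measure 114 mm over their backs; the gripper's body (76 mm by 85 mm) begins 54 mm behind the grasp point. The pads swing forward as they close: fully open they stand 13 mm farther back than shut.
Start: joints at [-0.206, 0.181, 1.607, -0, 1.354, -0.206], TCP at [0.575, 0, 0.256] pointing down, gripper open.
Joint ranges: [-2.99, 2.99], [-0.89, 2.07], [0.3, 2.58], [-1.14, 4.28], [0, 2.63], [-3.12, 3.12]. Speed limits (rad/s): [2.57, 2.57, 3.01, 3.14, 3.14, 3.14].

### API

Orientations are given as a unit quaternion [x, y, z, w].
In Python, from workcell import env, cams gives the robot as it stands.
- The arm moves only by the tool play_rows, never from a script. Its argument "plan" is a list of rows, each an object of numbers: "dx", "dy", "dz": the shift along the world's x, y, z in m; "turn": the turn about the world's z in degrees; "fingers": the finger opening in m, from 0 to 0.0854. In form: [{"dx": .., "dy": .., "dz": .., "turn": .., "fingers": ..}, ...]. A call has exactly 5 rows; each row is the pose to reach, as a shift and turn from the pose commanded when the call began; what a row does not reach only later rows make up. A row lasts 1/8 s, in which the tool goes at most 62.5 mm and 10.7 degrees, less where a joint would pass 70% of its speed; a pose out of reach is approached as far as the arm can. A call with a gripper value outside its range is refused whole. The fingers move at their own pace and stop on an object; "grip_force" is the grip in N (left out, the last holds). Time passes only in rows, so rows that repeat a pose let the fingers close, or fill a call up. It gives the time, the measured TCP pose, the force, the opening and the grip force at its end, in the units of the state.
- env.sense(): the state, without advancing time (a new reading comes with each control period).
- cams.capture(name): name is "scene" or "side" or "wrist"; returns a dict with "color" (480x640x3 uint8, red, green, blue), "K" (3x3 intrinsics, pixels), "view" (4x4, takes a point from world to camera coordinates). Camera axes: x right, y down, z forward; pixel columns grow to the right and rows downward; lengths in m; the calibration is good to about 2 mm. The wrist camera is an equidistant fisheye: a pixel r from the principal point sees the ray r / f radians off the axis. A picture is of the moment at which its call begins. There is no depth.
- env.close_job(): hands the job in; it is judged then, once.
The state is a dict: "time": time; "joint_positions": joint angles; "dq": joint speeds; "effort": joint torques, N m; "ee_pos": TCP position; "tool_rot": TCP orientation; "ft_force": force on the tool from outside, world axes, zero at the start; "wrist_torque": the same for the moment, N m; "finger_gap": finger opening in m; "grasp_force": force on a finger pad.
Only numpy, scipy, OpenCV 4.12 (cv2) and the standard library are available. Lean on these libraries where they do the work, as an engineer would, in place of code of your own. Each camera call takes 0.05 s, during which the arm holds its last target. There are 200 camera calls.

### The job

A freshly lacquered kendama ball is locked on one of the three posts of the warm-air drying stand. With a fingertip, gently push the selector lever round clockwise to the warm setting of that post, counting the clicks past off (lever pointing straight at the row of posts): one click for the left post, two for the middle, three for the right, as seen from the robot. Once the lever rests in that click with your finger off it, press the start button fully down and let it come back up; pinch or lift nothing and leave the other things where they are.

Things in the scene. Friction and masses are not known exactly. Their poses are not given: they have to be found in the camera images.
- stand: grey sheet-metal drying console 310 mm deep (its x) by 420 mm wide (its y), fixed; flat deck 45 mm above the shelf. Origin: centre of its underside, at shelf height; x runs from its front (robot's side) to its back, y to its left. At x = +105 mm stands the row of posts: left y = +110 mm, middle 0, right -110 mm. Selector in the deck's middle, start button near the front right corner
- loaded_post: the steel twist-socket post with a plain maple ball 60 mm across locked on it, fixed; it may be the left, middle or right one of the row. Origin: centre of its foot, 57 mm above the shelf. The other two posts are bare and end in a thin nozzle with a cross pin
- ball_center (a point): centre of the ball on that post, 64 mm above the post's foot; the ball's top is 151 mm above the shelf
- blower (a point): middle of the blower beside the back left corner of the deck, a dark drum with a motor, 55 mm above the shelf; it reaches 52 mm to its front, back and top, 60 mm to its right and 75 mm to its left; fixed
- selector (a joint): selector angle (rad), grows clockwise seen from above: 0 = off, lever along the stand's +x, straight at the row of posts. Clicks every 0.628: +0.628, +1.257, +1.885 = warm air to left, middle, right post (one, two, three black dots); -0.628, -1.257, -1.885 = cold air to them (rings). Starts in off or a cold click (seldom poised on a ridge between). Stops 0.06 past the ends
- lever: the selector's lever, a black bar 11 mm wide with a white line on top, reaching 61.5 mm from the axis; underside 53 mm, top 73 mm above the shelf. Origin: on the selector's axis, 47 mm above the shelf; x points along the lever to its tip. A spring pulls it into the nearest click: it takes 3 N at 45 mm from the axis to leave a click; past the ridge halfway it jumps on into the next and stays
- selector_axis (a point): point on the selector's vertical axis, at stand x = -60 mm, y = 0, at mid height of the lever, 63 mm above the shelf. The hub is 34 mm across (42 mm at its foot), its top 77 mm above the shelf; the round plate under the lever is 156 mm across, 2 mm thick, its top 47 mm above the shelf
- lever_tip (a point): end of the lever, 61.5 mm from the axis, at mid height of the lever
- start (a joint): start button travel (m): 0 = up, 0.006 = fully down; springs back by itself. It takes about 2 N to begin and 6 N fully down
- start_top (a point): centre of the top of the start button, the only button, at stand x = -90 mm, y = -150 mm: a black cap 32 mm across in a steel collar 48 mm across, pressed straight down; when up its top is 67 mm above the shelf, the collar's top 57 mm
- bowl: glazed bowl 140 mm across, 50 mm high, on the shelf to the right of the stand; origin centre of its underside; leave alone
- red_ball_center (a point): centre of the loose chipped red ball, 60 mm across, lying in the bowl; leave alone
- spike: replacement maple spike, a cone 23 mm across and 70 mm tall standing loose on the deck's right side behind the start button (its axis about 125 mm behind the button's); origin centre of its underside; leave alone
- awl: awl with a steel handle, 160 mm long, 20 mm high, lying loose on the deck's left side about along the stand's x, point to the back; origin on the deck, 77.5 mm from the butt end; leave alone
- ken: ken (kendama handle with cups), 165 mm long, 68 mm wide, 40 mm high, lying on the shelf left of the stand; origin under its middle; leave alone
- tin: lacquer tin 66 mm across, 75 mm high, on the shelf to the right of the stand; origin centre of its underside; leave alone
- cork_block: cork sanding block 85 x 42 x 30 mm on the shelf left of the stand; origin centre of its underside; leave alone

How it is judged:
On the way, in this order (a step that is already met when the one before it is completed fails the run):
1. the selector rests in the warm click of the post that carries the ball, the finger off the lever (((y of loaded_post in the frame of stand between 0.055 and 0.2 m and value of joint selector between 0.458 and 0.798 rad) or (y of loaded_post in the frame of stand between -0.055 and 0.055 m and value of joint selector between 1.087 and 1.427 rad) or (y of loaded_post in the frame of stand between -0.2 and -0.055 m and value of joint selector between 1.715 and 2.055 rad)) and contact force between the fingers and lever below 0.3 N and value of joint start below 0.002 m), for 0.3 s.
2. the start button is pressed down (((y of loaded_post in the frame of stand between 0.055 and 0.2 m and value of joint selector between 0.458 and 0.798 rad) or (y of loaded_post in the frame of stand between -0.055 and 0.055 m and value of joint selector between 1.087 and 1.427 rad) or (y of loaded_post in the frame of stand between -0.2 and -0.055 m and value of joint selector between 1.715 and 2.055 rad)) and value of joint start above 0.0048 m), for 0.05 s.
At the end, for the whole second after the job is handed in: the selector rests within 0.17 rad of the warm click of the post that carries the ball, the start button has been pressed after that and is up again (less than 1.5 mm down), and every loose thing lies within 20 mm of where it was (((y of loaded_post in the frame of stand between 0.055 and 0.2 m and value of joint selector between 0.458 and 0.798 rad) or (y of loaded_post in the frame of stand between -0.055 and 0.055 m and value of joint selector between 1.087 and 1.427 rad) or (y of loaded_post in the frame of stand between -0.2 and -0.055 m and value of joint selector between 1.715 and 2.055 rad)) and velocity of joint selector between -0.05 and 0.05 rad/s and value of joint start below 0.0015 m and distance of each of bowl, red_ball_center, spike, awl, ken, tin, cork_block from where it was at the start of the episode below 0.02 m); the robot touches nothing.
It fails at once if the start button pressed while the selector is not in the right click (value of joint start above 0.003 m and not ((y of loaded_post in the frame of stand between 0.055 and 0.2 m and value of joint selector between 0.458 and 0.798 rad) or (y of loaded_post in the frame of stand between -0.055 and 0.055 m and value of joint selector between 1.087 and 1.427 rad) or (y of loaded_post in the frame of stand between -0.2 and -0.055 m and value of joint selector between 1.715 and 2.055 rad))).
It fails at once if the lever pinched or forced (more than 30 N of finger force on it) (contact force between the fingers and lever above 30 N).
It fails at once if a loose thing lifted, carried or pushed more than 20 mm (distance of any of bowl, red_ball_center, spike, awl, ken, tin, cork_block from where it was at the start of the episode above 0.02 m).
It also fails if it takes over 58 s, if anything falls off the work surface, if the arm or the gripper's body presses on something with over 40 N, if the wrist force passes 120 N, or if a joint passes its speed limit or range.

## Working session

There is one attempt and no reset: what is moved stays moved. The work goes in short steps, Python scripts to look and compute and a tool call to move; the robot and the scene stay as the last step left them, time stands still between calls to the robot, and variables do not carry over. Pictures are saved under pics/ and viewed, at most 10 in all, crops included, and the job is handed in when it is done.

Besides the shell and the picture viewer there is one more tool, called after "Call:" by a JSON object that holds its "method" and its "body". play_rows: Moves the arm, as the interface text tells. Its arguments: {"type":"object","properties":{"plan":{"type":"array"},"grip_force":{"type":"number"}},"required":["plan"]}

```bash
mkdir -p pics && python3 - <<'E'
from workcell import env, cams
import cv2, numpy as np, pickle
d={}
for n in ("scene","side","wrist"):
    c=cams.capture(n); d[n]=c
    cv2.imwrite(f"pics/{n}0.png",c["color"][:,:,::-1])
    print(n,np.round(c["K"],1).tolist(),np.round(c["view"],3).tolist())
pickle.dump(d,open("d0.pkl","wb"))
s=env.sense();print(s["time"],s["ee_pos"],s["tool_rot"],s["finger_gap"])
E
```

```text
scene [[480.3, 0.0, 316.7], [0.0, 480.3, 242.4], [0.0, 0.0, 1.0]] [[0.801, 0.598, -0.003, -0.509], [0.39, -0.525, -0.756, -0.134], [-0.454, 0.605, -0.654, 1.312], [0.0, 0.0, 0.0, 1.0]]
side [[440.2, 0.0, 317.1], [0.0, 440.2, 236.2], [0.0, 0.0, 1.0]] [[0.752, -0.659, 0.004, -0.416], [-0.389, -0.45, -0.804, 0.328], [0.532, 0.603, -0.595, 0.756], [0.0, 0.0, 0.0, 1.0]]
wrist [[371.6, 0.0, 325.4], [0.0, 371.6, 239.8], [0.0, 0.0, 1.0]] [[1.0, -0.0, -0.003, -0.573], [0.001, -0.946, 0.323, -0.043], [-0.002, -0.323, -0.946, 0.38], [0.0, 0.0, 0.0, 1.0]]
0.15 [5.74621904e-01 7.85923269e-05 2.55593836e-01] [ 7.07111645e-01  7.07101601e-01 -3.64267344e-04 -5.60987087e-04] 0.08513991189026117
```

View pics/scene0.png

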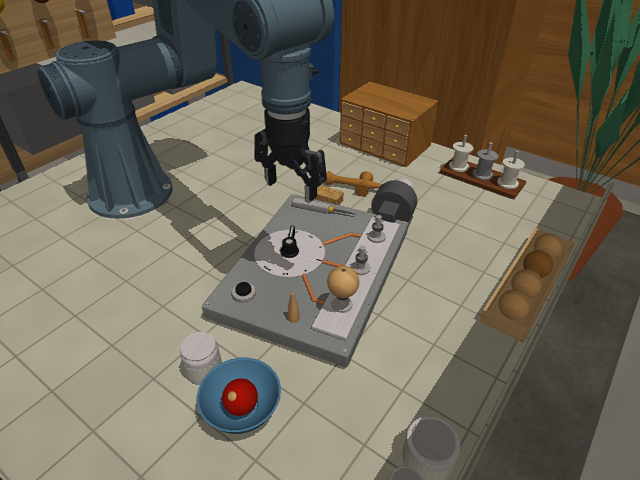

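View pics/wrist0.png

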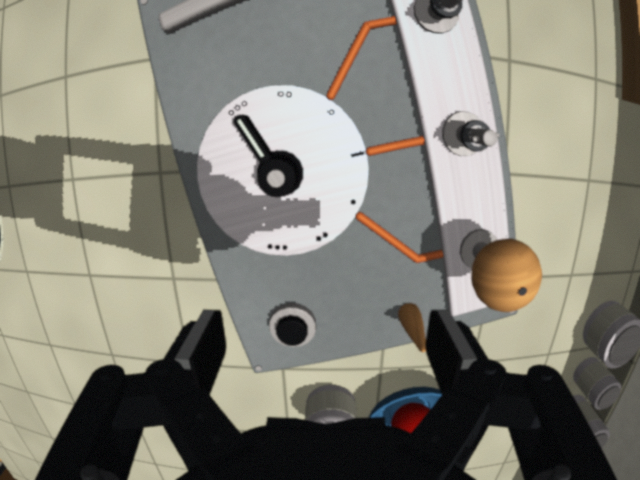

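The ball is on the right post (wrist 505,275), so the target is three black dots at (277,247). The lever (tip 238,120; hub 280,175) points at three rings, about -1.885. I need to sweep it clockwise over the top, six clicks. Next I'll measure positions.

```bash
cat > h.py <<'E'
import numpy as np, cv2
def ray(c,n,u,v):
    K=c["K"];V=c["view"];x=(u-K[0,2])/K[0,0];y=(v-K[1,2])/K[1,1]
    if n=="wrist":
        r=np.hypot(x,y);d=np.array([x/r*np.sin(r),y/r*np.sin(r),np.cos(r)])
    else: d=np.array([x,y,1.])
    R=V[:3,:3]; return -R.T@V[:3,3],R.T@d
def onplane(c,n,p,z):
    o,d=ray(c,n,*p); return (o+d*(z-o[2])/d[2])[:2]
def blobs(m,amin=60):
    k,l,s,ce=cv2.connectedComponentsWithStats(m.astype(np.uint8))
    return [(tuple(np.round(ce[i],1)),int(s[i,4]),s[i,:4].tolist()) for i in range(1,k) if s[i,4]>=amin]
E
python3 - <<'E'
import pickle,numpy as np,cv2
from h import *
d=pickle.load(open("d0.pkl","rb"));c=d["wrist"];im=c["color"].astype(int)
W=lambda p,z:np.round(onplane(c,"wrist",p,z),4)
# dark blobs in deck region
g=im.max(2); dark=g<60; dark[300:,:260]=0; dark[345:]=0; dark[:,330:]=dark[:,330:]&(np.arange(480)[:,None]<250)
for b in blobs(dark,8): print("dark",b)
# plate contour at z=.047, circle fit from rays around rim
white=(im.min(2)>170).astype(np.uint8); 
k,l,s,ce=cv2.connectedComponentsWithStats(white); i=l[160,320]
cn=max(cv2.findContours((l==i).astype(np.uint8),0,1)[0],key=len)[:,0,:]
h=cv2.convexHull(cn)[:,0,:]
P=np.array([onplane(c,"wrist",p,.047) for p in h])
from scipy.optimize import least_squares
r=least_squares(lambda q:np.hypot(P[:,0]-q[0],P[:,1]-q[1])-.078,P.mean(0),loss="soft_l1",f_scale=.001)
print("axis from plate",r.x,np.abs(r.fun).mean())
for nm,p,z in [("hub",(276,178),.077),("tip",(238,120),.073),("button",(292,330),.067),("tick",(356,154),.047),("dot3",(277,247),.047),("rings3",(238,108),.047)]: print(nm,W(p,z))
for n,p,z in [("scene",(243.5,288),.067),("scene",(290,241),.077)]: print(n,p,onplane(d[n],n,p,z))
# two views ball
a=ray(c,"wrist",507,275);b=ray(d["scene"],"scene",343,282)
A=np.stack([a[1],-b[1]],1);t=np.linalg.lstsq(A,b[0]-a[0],rcond=None)[0];print("ball",a[0]+a[1]*t[0],b[0]+b[1]*t[1])
E
```

```text
dark ((np.float64(205.2), np.float64(14.8)), 251, [166, 0, 78, 33])
dark ((np.float64(440.1), np.float64(7.1)), 338, [428, 0, 32, 19])
dark ((np.float64(630.2), np.float64(51.1)), 1706, [620, 0, 20, 104])
dark ((np.float64(273.0), np.float64(163.5)), 1732, [234, 116, 68, 81])
dark ((np.float64(467.9), np.float64(134.3)), 315, [457, 123, 27, 24])
dark ((np.float64(478.0), np.float64(247.2)), 39, [473, 245, 11, 5])
dark ((np.float64(291.2), np.float64(329.9)), 708, [276, 316, 31, 29])
axis from plate [0.53314506 0.03407339] 0.00015243578370363581
hub [0.5336 0.0342]
tip [0.5029 0.0822]
button [ 0.5409 -0.1144]
tick [0.6001 0.0505]
dot3 [ 0.528  -0.0359]
rings3 [0.497  0.0929]
scene (243.5, 288) [ 0.54381027 -0.11875925]
scene (290, 241) [0.53524029 0.03788587]
ball [ 0.72017864 -0.03335453  0.12093082] [ 0.72094128 -0.03269924  0.12107188]
```

```bash
python3 -c "
import cv2
a=cv2.imread('pics/wrist0.png');cv2.imwrite('pics/w0crop.png',cv2.resize(a[70:370,180:430],None,fx=2,fy=2,interpolation=2))"
```

```text
(no output)
```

View pics/w0crop.png

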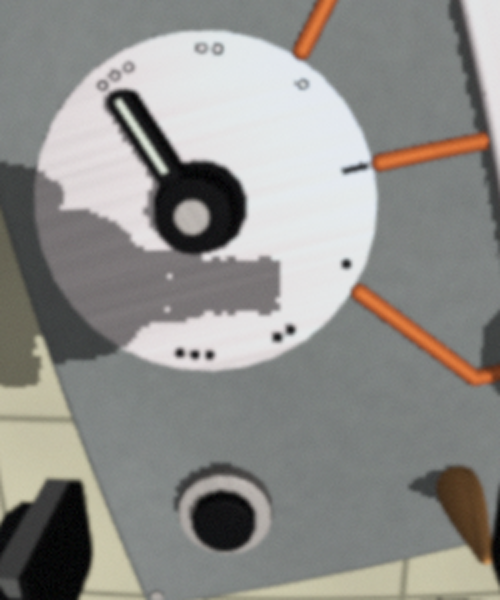

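The wrist and scene views agree: axis at (0.533, 0.034), yaw about 14°, and the ball matches the right post. The crop shows the lever at (crop 120,95) on the three rings. I'll close the fingers and go behind the lever (finger at polar angle 167°, r 45 mm).

Call:
{"method": "play_rows", "body": {"plan": [{"dx": -0.03,"dy": 0.015,"dz": 0,"turn": 0,"fingers": 0},{"dx": -0.06,"dy": 0.03,"dz": 0,"turn": 0,"fingers": 0},{"dx": -0.086,"dy": 0.044,"dz": -0.03,"turn": 0,"fingers": 0},{"dx": -0.086,"dy": 0.044,"dz": -0.07,"turn": 0,"fingers": 0},{"dx": -0.086,"dy": 0.044,"dz": -0.1,"turn": 0,"fingers": 0}], "grip_force": 20}}

```text
time: 0.78
ee_pos: [0.4881, 0.0444, 0.1549]
tool_rot: [0.707, 0.707, -0.0, -0.0]
ft_force: [0.2, -0.4, -0.2]
finger_gap: 0.0003
grasp_force: 0.0
```

Call:
{"method": "play_rows", "body": {"plan": [{"dx": 0,"dy": 0,"dz": -0.02,"turn": 0,"fingers": 0},{"dx": 0,"dy": 0,"dz": -0.045,"turn": 0,"fingers": 0},{"dx": 0,"dy": 0,"dz": -0.065,"turn": 0,"fingers": 0},{"dx": 0,"dy": 0,"dz": -0.074,"turn": 0,"fingers": 0},{"dx": 0,"dy": 0,"dz": -0.074,"turn": 0,"fingers": 0}]}}

```text
time: 1.4
ee_pos: [0.4886, 0.0441, 0.0819]
tool_rot: [0.707, 0.707, -0.0, -0.001]
ft_force: [0.3, -0.3, 0.2]
finger_gap: 0.0001
grasp_force: 0.0
```

```bash
python3 - <<'E'
from workcell import env, cams
import cv2,numpy as np
for n in ("wrist","side"): cv2.imwrite(f"pics/{n}1.png",cams.capture(n)["color"][:,:,::-1])
a=cv2.imread("pics/wrist1.png");b=cv2.imread("pics/side1.png")
cv2.imwrite("pics/m1.png",cv2.resize(cv2.hconcat([a,b]),(800,300),interpolation=cv2.INTER_AREA))
# finger angles plan
x0=np.array([.533,.034]);p=lambda t:x0+.045*np.array([np.cos(np.radians(t)),np.sin(np.radians(t))])
t=167
while t>-63:
    print(t,[tuple(np.round(p(max(t-9*k,-63))-p(t),4)) for k in range(1,6)]);t-=45
s=env.sense();print(s["ee_pos"],s["ft_force"],s["finger_gap"])
E
```

```text
167 [(np.float64(0.0021), np.float64(0.0067)), (np.float64(0.0053), np.float64(0.0131)), (np.float64(0.0094), np.float64(0.0188)), (np.float64(0.0143), np.float64(0.0238)), (np.float64(0.02), np.float64(0.028))]
122 [(np.float64(0.0063), np.float64(0.0033)), (np.float64(0.013), np.float64(0.0055)), (np.float64(0.0199), np.float64(0.0067)), (np.float64(0.027), np.float64(0.0067)), (np.float64(0.034), np.float64(0.0057))]
77 [(np.float64(0.0067), np.float64(-0.0021)), (np.float64(0.0131), np.float64(-0.0053)), (np.float64(0.0188), np.float64(-0.0094)), (np.float64(0.0238), np.float64(-0.0143)), (np.float64(0.028), np.float64(-0.02))]
32 [(np.float64(0.0033), np.float64(-0.0063)), (np.float64(0.0055), np.float64(-0.013)), (np.float64(0.0067), np.float64(-0.0199)), (np.float64(0.0067), np.float64(-0.027)), (np.float64(0.0057), np.float64(-0.034))]
-13 [(np.float64(-0.0021), np.float64(-0.0067)), (np.float64(-0.0053), np.float64(-0.0131)), (np.float64(-0.0094), np.float64(-0.0188)), (np.float64(-0.0143), np.float64(-0.0238)), (np.float64(-0.02), np.float64(-0.028))]
-58 [(np.float64(-0.0034), np.float64(-0.0019)), (np.float64(-0.0034), np.float64(-0.0019)), (np.float64(-0.0034), np.float64(-0.0019)), (np.float64(-0.0034), np.float64(-0.0019)), (np.float64(-0.0034), np.float64(-0.0019))]
[0.48953262 0.0439435  0.0829446 ] [-0.43147161 -0.88003774 -0.28142522] 1.256562404107576e-05
```

View pics/m1.png

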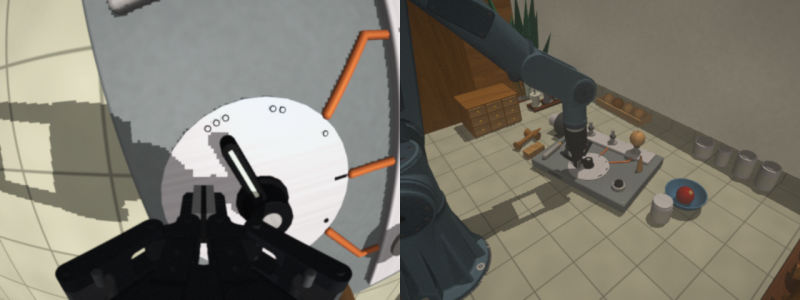

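The fingertips (wrist mosaic ~203,200) are down behind the lever (tip 225,140), which still points at the three rings. Now I'll sweep clockwise.

Call:
{"method": "play_rows", "body": {"plan": [{"dx": 0.002,"dy": 0.007,"dz": 0,"turn": 0,"fingers": 0},{"dx": 0.005,"dy": 0.013,"dz": 0,"turn": 0,"fingers": 0},{"dx": 0.009,"dy": 0.019,"dz": 0,"turn": 0,"fingers": 0},{"dx": 0.014,"dy": 0.024,"dz": 0,"turn": 0,"fingers": 0},{"dx": 0.02,"dy": 0.028,"dz": 0,"turn": 0,"fingers": 0}]}}

```text
time: 2.12
ee_pos: [0.5095, 0.0726, 0.0823]
tool_rot: [0.707, 0.707, 0.0, -0.0]
ft_force: [-0.1, 0.0, 0.7]
finger_gap: 0.0001
grasp_force: 0.0
```

Call:
{"method": "play_rows", "body": {"plan": [{"dx": 0.006,"dy": 0.003,"dz": 0,"turn": 0,"fingers": 0},{"dx": 0.013,"dy": 0.0055,"dz": 0,"turn": 0,"fingers": 0},{"dx": 0.02,"dy": 0.0065,"dz": 0,"turn": 0,"fingers": 0},{"dx": 0.027,"dy": 0.0065,"dz": 0,"turn": 0,"fingers": 0},{"dx": 0.034,"dy": 0.0055,"dz": 0,"turn": 0,"fingers": 0}]}}

```text
time: 2.75
ee_pos: [0.5441, 0.0775, 0.0826]
tool_rot: [0.707, 0.707, 0.0, 0.0]
ft_force: [-2.8, -0.2, 0.6]
finger_gap: 0.0
grasp_force: 1.2
```

```bash
python3 - <<'E'
from workcell import env, cams
import cv2
cv2.imwrite("pics/w2.png",cams.capture("wrist")["color"][:,:,::-1])
s=env.sense();print(s["ee_pos"],s["ft_force"])
E
```

```text
[0.54439877 0.07727248 0.08257132] [-1.94775994  0.33093204  0.30471339]
```

View pics/w2.png

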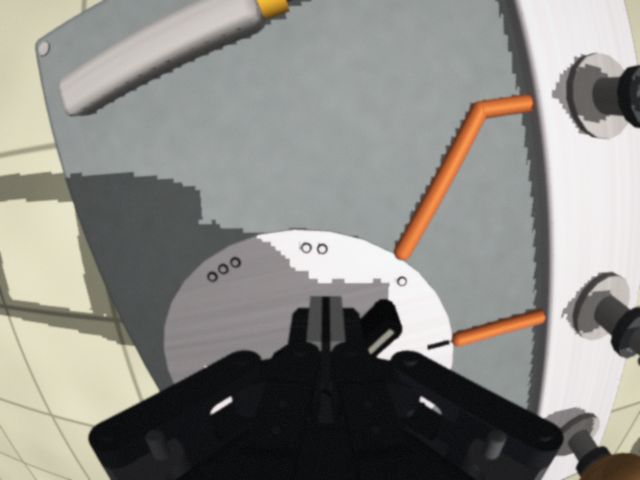

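The lever (385,330) is near one ring with the finger behind it at about a 27° lag and 2-3 N. I'll continue to a finger angle of about -58°.

Call:
{"method": "play_rows", "body": {"plan": [{"dx": 0.0065,"dy": -0.002,"dz": 0,"turn": 0,"fingers": 0},{"dx": 0.013,"dy": -0.0055,"dz": 0,"turn": 0,"fingers": 0},{"dx": 0.019,"dy": -0.0095,"dz": 0,"turn": 0,"fingers": 0},{"dx": 0.024,"dy": -0.0145,"dz": 0,"turn": 0,"fingers": 0},{"dx": 0.028,"dy": -0.02,"dz": 0,"turn": 0,"fingers": 0}]}}

```text
time: 3.42
ee_pos: [0.571, 0.0575, 0.0822]
tool_rot: [0.707, 0.707, -0.0, -0.001]
ft_force: [-2.2, 2.3, 1.1]
finger_gap: -0.0001
grasp_force: 1.3
```

Call:
{"method": "play_rows", "body": {"plan": [{"dx": 0.0035,"dy": -0.0065,"dz": 0,"turn": 0,"fingers": 0},{"dx": 0.0055,"dy": -0.013,"dz": 0,"turn": 0,"fingers": 0},{"dx": 0.0065,"dy": -0.02,"dz": 0,"turn": 0,"fingers": 0},{"dx": 0.0065,"dy": -0.027,"dz": 0,"turn": 0,"fingers": 0},{"dx": 0.0055,"dy": -0.034,"dz": 0,"turn": 0,"fingers": 0}]}}

```text
time: 4.05
ee_pos: [0.5765, 0.0232, 0.0823]
tool_rot: [0.707, 0.707, 0.0, 0.0]
ft_force: [1.1, 1.5, -0.1]
finger_gap: -0.0001
grasp_force: 0.4
```

Call:
{"method": "play_rows", "body": {"plan": [{"dx": -0.002,"dy": -0.0065,"dz": 0,"turn": 0,"fingers": 0},{"dx": -0.005,"dy": -0.013,"dz": 0,"turn": 0,"fingers": 0},{"dx": -0.0095,"dy": -0.019,"dz": 0,"turn": 0,"fingers": 0},{"dx": -0.0145,"dy": -0.024,"dz": 0,"turn": 0,"fingers": 0},{"dx": -0.02,"dy": -0.028,"dz": 0,"turn": 0,"fingers": 0}]}}

```text
time: 4.68
ee_pos: [0.5559, -0.0051, 0.0822]
tool_rot: [0.707, 0.707, -0.0, -0.0]
ft_force: [-0.4, 0.7, 0.1]
finger_gap: -0.0001
grasp_force: 0.0
```

```bash
python3 - <<'E'
from workcell import env, cams
import cv2
a=cams.capture("scene")["color"][200:300,210:370,::-1];b=cams.capture("wrist")["color"][:,:,::-1]
cv2.imwrite("pics/m3.png",cv2.hconcat([cv2.resize(a,(400,300),interpolation=2),cv2.resize(b,(400,300))]))
s=env.sense();print(s["ee_pos"],s["ft_force"])
E
```

```text
[ 0.55557702 -0.00498977  0.08206169] [-0.21272904 -0.16234719  0.1748528 ]
```

View pics/m3.png

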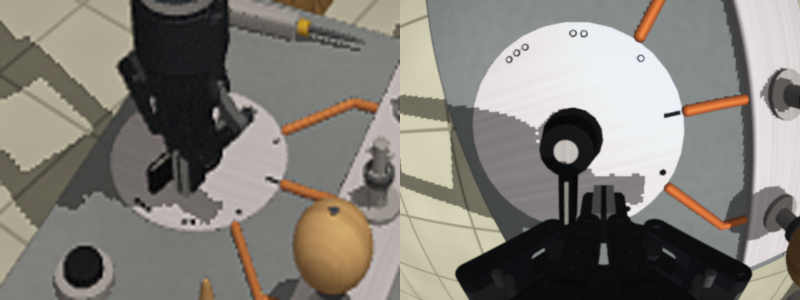

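The force is zero and the lever (568,200) appears to have jumped into the three-dot click. Next I'll back off, lift, move over the button and verify.

Call:
{"method": "play_rows", "body": {"plan": [{"dx": 0.006,"dy": 0.003,"dz": 0,"turn": 0,"fingers": 0},{"dx": 0.006,"dy": 0.003,"dz": 0.03,"turn": 0,"fingers": 0},{"dx": 0.006,"dy": 0.003,"dz": 0.07,"turn": 0,"fingers": 0},{"dx": 0.0,"dy": -0.04,"dz": 0.08,"turn": 0,"fingers": 0},{"dx": -0.015,"dy": -0.08,"dz": 0.08,"turn": 0,"fingers": 0}]}}

```text
time: 5.4
ee_pos: [0.5432, -0.0854, 0.1642]
tool_rot: [0.706, 0.708, 0.001, 0.002]
ft_force: [0.6, -1.0, -0.3]
finger_gap: 0.0003
grasp_force: 0.0
```

Call:
{"method": "play_rows", "body": {"plan": [{"dx": 0,"dy": -0.02,"dz": 0,"turn": 0,"fingers": 0},{"dx": 0,"dy": -0.033,"dz": -0.01,"turn": 0,"fingers": 0},{"dx": 0,"dy": -0.033,"dz": -0.03,"turn": 0,"fingers": 0},{"dx": 0,"dy": -0.033,"dz": -0.05,"turn": 0,"fingers": 0},{"dx": 0,"dy": -0.033,"dz": -0.05,"turn": 0,"fingers": 0}]}}

```text
time: 6.02
ee_pos: [0.5403, -0.1162, 0.1097]
tool_rot: [0.707, 0.707, -0.001, -0.002]
ft_force: [1.1, 0.5, 0.0]
finger_gap: -0.0
grasp_force: 0.0
```

```bash
python3 - <<'E'
from workcell import env, cams
import cv2
a=cams.capture("scene")["color"][200:320,200:360,::-1];b=cams.capture("wrist")["color"][:,:,::-1]
cv2.imwrite("pics/m4.png",cv2.hconcat([cv2.resize(a,(400,300),interpolation=2),cv2.resize(b,(400,300))]))
s=env.sense();print(s["ee_pos"],s["ft_force"])
E
```

```text
[ 0.54174214 -0.11695911  0.11199795] [ 0.76117835 -0.53041696 -0.63086703]
```

View pics/m4.png

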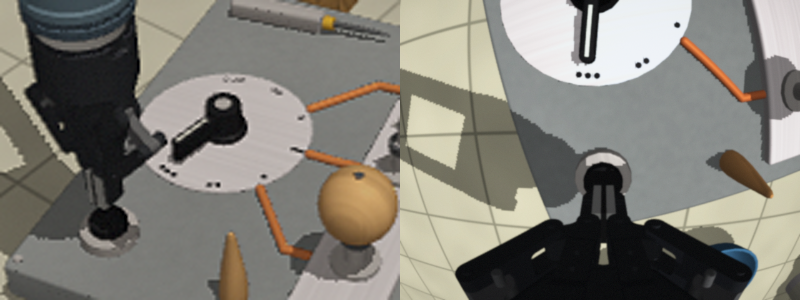

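The lever rests on the three dots (588,70) with the finger off it, and the fingertip is over the button cap. I'll press.

Call:
{"method": "play_rows", "body": {"plan": [{"dx": 0,"dy": -0.001,"dz": -0.015,"turn": 0,"fingers": 0},{"dx": 0,"dy": -0.001,"dz": -0.021,"turn": 0,"fingers": 0},{"dx": 0,"dy": -0.001,"dz": -0.025,"turn": 0,"fingers": 0},{"dx": 0,"dy": -0.001,"dz": -0.027,"turn": 0,"fingers": 0},{"dx": 0,"dy": -0.001,"dz": -0.027,"turn": 0,"fingers": 0}]}}

```text
time: 6.75
ee_pos: [0.5415, -0.1183, 0.086]
tool_rot: [0.707, 0.707, -0.0, -0.0]
ft_force: [-4.5, 0.8, 8.1]
finger_gap: 0.0002
grasp_force: 4.1
```

Call:
{"method": "play_rows", "body": {"plan": [{"dx": 0,"dy": 0,"dz": -0.001,"turn": 0,"fingers": 0},{"dx": 0,"dy": 0,"dz": -0.002,"turn": 0,"fingers": 0},{"dx": 0,"dy": 0,"dz": -0.002,"turn": 0,"fingers": 0},{"dx": 0,"dy": 0,"dz": -0.002,"turn": 0,"fingers": 0},{"dx": 0,"dy": 0,"dz": -0.002,"turn": 0,"fingers": 0}]}}

```text
time: 7.38
ee_pos: [0.5416, -0.1184, 0.0858]
tool_rot: [0.707, 0.707, -0.0, -0.0]
ft_force: [-10.4, 4.2, 23.2]
finger_gap: 0.0
grasp_force: 11.2
```

The force rose to 23 N with almost no further travel, so the button is fully down. I'll lift off.

Call:
{"method": "play_rows", "body": {"plan": [{"dx": 0,"dy": 0,"dz": 0.01,"turn": 0,"fingers": 0},{"dx": 0,"dy": 0,"dz": 0.035,"turn": 0,"fingers": 0},{"dx": 0,"dy": 0,"dz": 0.07,"turn": 0,"fingers": 0},{"dx": 0,"dy": 0,"dz": 0.1,"turn": 0,"fingers": 0},{"dx": 0,"dy": 0,"dz": 0.1,"turn": 0,"fingers": 0}]}}

```text
time: 8.0
ee_pos: [0.5433, -0.1193, 0.1861]
tool_rot: [0.707, 0.707, 0.001, 0.003]
ft_force: [0.0, 0.0, -0.0]
finger_gap: 0.0
grasp_force: 0.0
```

```bash
python3 - <<'E'
from workcell import env, cams
import cv2
a=cams.capture("scene")["color"][200:320,200:360,::-1];b=cams.capture("wrist")["color"][:,:,::-1]
cv2.imwrite("pics/m5.png",cv2.hconcat([cv2.resize(a,(400,300),interpolation=2),cv2.resize(b,(400,300))]))
s=env.sense();print(s["ee_pos"],s["ft_force"])
E
```

```text
[ 0.54133854 -0.11847799  0.18294644] [ 0.15014629  0.46712667 -0.65667177]
```

View pics/m5.png

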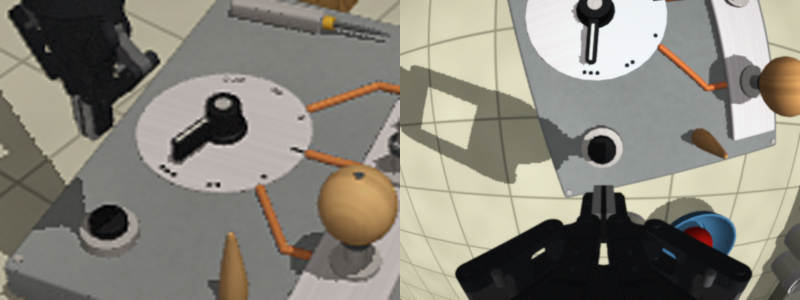

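The lever is on three dots (591,70), the button is up (601,150), and nothing else has been moved. I'll hand the job in.

```bash
python3 -c "
from workcell import env
print(env.close_job())"
```

```text
the job is handed in; nothing more can be done
None
```

The job is handed in: the ball was on the right post, so I pushed the selector to the third warm click (three dots), then pressed the start button fully and let it come back up; the last picture showed lever and button as required and nothing visibly moved, but the hand-in returned no verdict.

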